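Reset the vent stay of a fruit ripening box

TASK

The ripening box's vent flap is only ajar, held by its perforated stay bar. Lift the stay off the red pin, lay it down flat beside the pin and let go of it, swing the flap further open by its orange grip tab, then take up the stay again and drop the green-framed hole fully down over the red pin so that the flap is held wide. Leave the fruit and the other loose things where they are.

Things in the scene. Friction and masses are not known exactly. Their poses are not given: they have to be found in the camera images.
- stay: Flat brass-coloured stay bar, 200 x 28 x 8 mm, 150 g, pivoted on top of the vent flap, 130 mm from the flap's hinge; it cannot be taken away. Origin on the pivot axis at mid-thickness, 155 mm above the table when level; x runs along the bar to its free end (it spans x -15 to +185 mm), y across, z up. It swivels with light friction, keeps its angle to the flap when left and turns with it.
- stay_end (a point): Centre of the stay's free end, 185 mm from the pivot. This end lifts up to 0.9 rad and falls back by its own weight; the bar stops when level, bridging from the flap to a black rub strip on the box front edge. Below the level bar are 11 mm of free space for fingertips over the box top (140 mm above the table; rub strip 150 mm).
- hole_start (a point): Centre (mid-thickness) of the first hole, 85 mm from the pivot, which starts over the red pin. Four 16 mm through holes lie on the bar's centre line, 85, 110, 135 and 160 mm from the pivot.
- hole_green (a point): Centre (mid-thickness) of the third hole, 135 mm from the pivot, with a bright green square frame round it on the bar's top. It fits over the pin when the flap is open about 0.81 rad; over the last 0.1 rad or so the held stay can push or pull the flap to fit.
- pin_tip (a point): Tip of the fixed upright red pin on the box top, 168 mm above the table. Pin 8 mm in diameter, 28 mm tall from the box top, its last 4 mm tapered to 3 mm. When the stay is level on it the bar's top face is 9 mm below the tip; to clear the tip the bar must rise 17 mm at the pin.
- flap (a joint): Opening angle of the aluminium vent flap, rad: 0 closed against the box front, growing as it swings out towards the robot (clockwise from above), stop at 1.4. Starts near 0.21. Stiff hinge (0.25 N m friction): stays where left. Flap 186 mm long, 10 mm thick, top edge 138 mm above the table.
- flap_hinge (a point): On the flap's vertical hinge axis, 160 mm above the table, 10 mm before the box's front face and 105 mm left (+y) of its middle. Frame of the box: x into the box, y along its front. Box white, fixed, 270 mm wide, 170 deep, 140 tall, rear of the top clear. The pin stands at x 40, y -75 mm from this axis.
- flap_handle (a point): Point to grip on the orange tab that stands up from the flap's free end, 180 mm from the hinge axis, 178 mm above the table. Tab 14 mm thick (its x axis, the way to pinch), 22 mm along the flap (y axis, towards the hinge), top 19 mm above this point, free of the flap from 138 mm above the table up.
- banana_a: Green banana, about 180 mm long, 34 mm thick, lying on the table at the right of the flap. Leave alone. Origin under its middle.
- banana_b: Green banana, about 160 mm long, lying on the table at the left. Leave alone. Origin under its middle.
- banana_c: Green banana, about 160 mm long, lying on the clear rear of the box top. Leave alone. Origin under its middle.
- jar: White jar with blue cap, 60 mm diameter, 85 mm tall. Leave alone. Origin under its middle.
- torch: Black torch lying on the table, about 135 mm long. Leave alone. Origin under its middle.
- dispenser: Orange tape dispenser on a black foot, 120 x 55 x 88 mm. Leave alone. Origin under its middle.
- gauge: Steel fruit gauge lying flat, 160 mm long. Leave alone. Origin under its middle.

How it is judged:
By the outcome, as a careful person would: the job done as asked, in the order asked, and still so for the second after the job is handed in, with the robot touching nothing.
It also fails if it takes over 61 s, if anything falls off the work surface, if the arm or the gripper's body presses on something with over 40 N, if the wrist force passes 120 N, or if a joint passes its speed limit or range.

ROBOT

A 7-joint arm with a two-finger parallel gripper is mounted at the origin on the work surface. World frame = base frame: x ahead of the robot, y to its left, z up, the work surface at z = 0. Lengths are in m, angles in rad, forces in N, time in s.
With the tool pointing down it reaches from about 0.425 to 0.95 m from the base axis. Payload 4.7 kg.
Tool frame: the origin (TCP) lies on the centre line of the jaws, within the pads' length; the fingertips stand robot.nose_length ahead of it and the grasp point (between the pads) lies 8 mm behind it (robot.nose_length is the distance from the TCP to the fingertips, in m); z points along the fingers, x is the direction in which the jaws open and shut, and the axes are right-handed (so a half turn about z gives the same grasp; the last joint's range is limited). The gripper opens to 85 mm and grips with 20 to 120 N. Pads are 22 mm wide; open, the fingers measure 114 mm over their backs; the gripper's body (76 mm by 85 mm) begins 54 mm behind the grasp point. The pads swing forward as they close: fully open they stand 13 mm farther back than shut.
Start: joints at [1.191, 0.469, -0.049, 1.532, 0.024, 1.141, -0.082], TCP at [0.232, -0.634, 0.242] pointing down, gripper open.
Joint ranges: [-2.59, 2.59], [-0.33, 1.99], [-1.39, 1.29], [0.1, 2.45], [-1.04, 4.18], [0.21, 1.99], [-2.66, 2.66]. Speed limits (rad/s): [2.57, 2.57, 3.14, 3.14, 3.14, 3.14, 3.14].

INTERFACE

Orientations are given as [roll, pitch, yaw] about the fixed x, y, z axes, in that order (R = Rz(yaw) Ry(pitch) Rx(roll)).
In Python, from plant import robot gives the robot as it stands. Calls block until the motion is done:
- robot.goto(position, orientation): joint-space move of the TCP to a pose.
- robot.move_straight(position, vel=0.15, attitude=None, contact_N=None): straight line of the TCP; attitude=None keeps the orientation; vel is the mean speed in m/s. With contact_N (N) it stops when the force on the tool has changed by that much, and returns True; else False.
- robot.move_joints(angles): joint-space move.
- robot.grip(opening, strength=None): opening from 0.0 (shut) to 1.0 (fully open); strength is the grip in N (None keeps the last); returns when the fingers have stopped.
- robot.sleep(seconds).
- robot.inverse_kinematics(position, orientation): joint angles nearest the present ones, or None.
- robot.sense(): the state.
- robot.grab_frame(name): name is "scene" or "top"; returns a dict with "image" (420x560x3 uint8, red, green, blue), "range_z" (420x560 float32, m along the optical axis (not along the pixel's ray), 0 where there is no reading), "fx", "fy", "cx", "cy" (pixels), "dist_coeffs" ([k1, k2, p1, p2, k3] as OpenCV has them; the pictures are not rectified), "R" (3x3) and "t" (3): a world point X has camera coordinates R X + t. Camera axes: x right, y down, z forward; pixel columns grow to the right and rows downward; lengths in m; the calibration is good to about 2 mm. A picture is of the moment at which its call begins.
A pose or a line that the arm cannot do raises robot.IKError and nothing moves.
- robot.close_job(): hands the job in, once; it reports no verdict.
The state is a dict: "t": time; "joint_pos": joint angles; "joint_velocities": joint speeds; "effort": joint torques, N m; "tcp_pos": TCP position; "tcp_rot": TCP orientation; "wrist_force": force on the tool from outside, world axes, zero at the start; "torque": the same for the moment, N m; "opening": opening from 0.0 (shut) to 1.0 (fully open).
Only numpy, scipy, OpenCV 4.12 (cv2) and the standard library are available. Lean on these libraries where they do the work, as an engineer would, in place of code of your own. Each camera call takes 0.05 s, during which the arm holds its last target. There are 200 camera calls.

## Working session

There is one attempt and no reset: what is moved stays moved. The work goes in short steps, each a Python script; the robot and the scene stay as the last script left them, time stands still between calls to the robot, and variables do not carry over. Pictures are saved under pics/ and viewed, about 8 in all and at most 12, crops included, and the job is handed in when it is done.

```bash
ls; mkdir -p pics
cat > h.py <<'E'
import numpy as np, cv2
from plant import robot
def frame(n): return robot.grab_frame(n)
def save(f,name): cv2.imwrite('pics/'+name,f['image'][:,:,::-1])
def K(f): return np.array([[f['fx'],0,f['cx']],[0,f['fy'],f['cy']],[0,0,1]])
def ray(f,uv):
    p=cv2.undistortPoints(np.array(uv,float).reshape(-1,1,2),K(f),np.array(f['dist_coeffs'])).reshape(-1,2)
    R=np.array(f['R']);t=np.array(f['t'])
    d=np.c_[p,np.ones(len(p))]@R
    return -R.T@t,d
def onplane(f,uv,z):
    c,d=ray(f,uv); return c+d*((z-c[2])/d[:,2])[:,None]
def depthpt(f,uv):
    uv=np.array(uv).reshape(-1,2); c,d=ray(f,uv)
    return c+d*f['range_z'][uv[:,1].astype(int),uv[:,0].astype(int)][:,None]
def proj(f,X):
    return cv2.projectPoints(np.array(X,float).reshape(-1,3),cv2.Rodrigues(np.array(f['R']))[0],np.array(f['t'],float),K(f),np.array(f['dist_coeffs']))[0].reshape(-1,2)
E
python3 - <<'E'
from h import *
for n in('scene','top'):
    f=frame(n); save(f,n+'0.png'); print(n,f['fx'],f['R'],f['t'])
print(robot.nose_length, robot.sense())
E
```

```text
pics
scene 409.07244470335036 [[-0.87062307  0.49165259 -0.01712299]
 [ 0.29879584  0.50081869 -0.81234333]
 [-0.39081519 -0.71236112 -0.58292806]] [ 0.51237685 -0.03104051  1.56253555]
top 451.41778383573586 [[-0.03186215 -0.99948734  0.00314103]
 [-0.97280872  0.03029006 -0.22962078]
 [ 0.22940792 -0.01037183 -0.97327511]] [-0.03730079  0.57119197  1.35737586]
0.011 {'t': 0.1, 'joint_pos': array([ 1.19110296,  0.4693726 , -0.04858351,  1.53356041,  0.02411555,
        1.14101217, -0.08232567]), 'joint_velocities': array([-9.57844970e-05, -2.33344085e-03,  1.30892603e-03, -2.38506477e-03,
       -5.23227111e-04, -9.46706320e-04,  7.90851709e-04]), 'effort': array([ 1.67557006e-03, -5.11511528e+01, -4.71477199e-02, -2.38390750e+01,
        1.07116567e-02,  4.33560926e-03,  2.67648500e-05]), 'tcp_pos': array([ 0.23178984, -0.63342019,  0.24136431]), 'tcp_rot': array([ 3.14151179e+00,  1.76458909e-03, -1.22000370e+00]), 'wrist_force': array([-0.24070777,  0.41304592, -0.4433585 ]), 'torque': array([ 0.03372873, -0.01306949, -0.00268513]), 'opening': 1.0009080864539355}
```

View pics/top0.png

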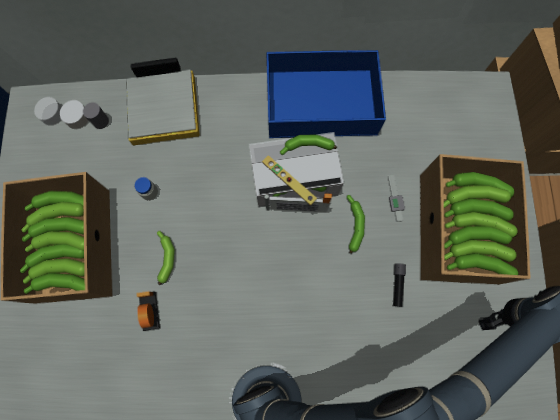

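View pics/scene0.png

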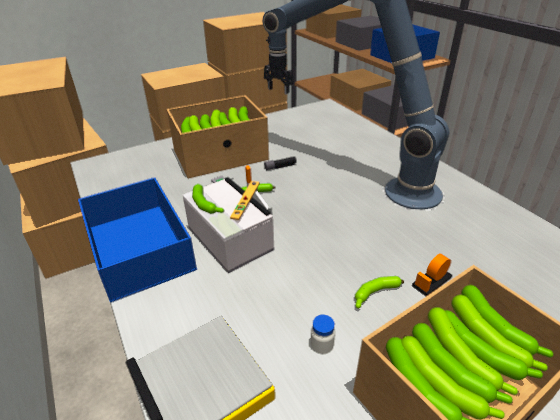

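```bash
cat >> h.py <<'E'
def blobs(f,lo,hi,box,amin=4):
    h=cv2.cvtColor(f['image'],cv2.COLOR_RGB2HSV); m=cv2.inRange(h,np.array(lo),np.array(hi))
    u0,v0,u1,v1=box; mm=np.zeros_like(m); mm[v0:v1,u0:u1]=m[v0:v1,u0:u1]
    n,l,s,c=cv2.connectedComponentsWithStats(mm)
    return [(s[i,4],c[i],s[i,:4]) for i in range(1,n) if s[i,4]>=amin],mm
E
python3 - <<'E'
from h import *
f=frame('top'); g=frame('scene')
a=cv2.resize(f['image'][125:220,240:350],None,fx=7,fy=6.0,interpolation=cv2.INTER_CUBIC)[:, :770]
b=cv2.resize(g['image'][155:270,175:285],None,fx=5,fy=5,interpolation=cv2.INTER_CUBIC)
cv2.imwrite('pics/t1.png',a[:,:,::-1]); cv2.imwrite('pics/s1.png',b[:,:,::-1])
for nm,fr,box in(('top',f,(240,125,350,220)),('scene',g,(175,155,285,270))):
    for c,lo,hi in(('red',(0,120,60),(6,255,255)),('red2',(170,120,60),(180,255,255)),('orange',(7,200,120),(14,255,255)),('brass',(15,80,80),(27,255,255)),('green',(45,120,80),(75,255,255))):
        for k in blobs(fr,lo,hi,box)[0]: print(nm,c,k)
E
```

```text
top red (np.int32(4), array([289. , 178.5]), array([288, 178,   3,   2], dtype=int32))
top brass (np.int32(85), array([268.30588235, 161.43529412]), array([262, 156,  14,  13], dtype=int32))
top brass (np.int32(5), array([275.2, 167.2]), array([274, 166,   4,   4], dtype=int32))
top brass (np.int32(384), array([297.5703125 , 187.29166667]), array([277, 169,  40,  36], dtype=int32))
top brass (np.int32(20), array([328. , 195.5]), array([325, 194,   7,   4], dtype=int32))
top green (np.int32(471), array([307.22080679, 141.68789809]), array([280, 135,  54,  19], dtype=int32))
top green (np.int32(4), array([279.5, 166.5]), array([278, 165,   4,   4], dtype=int32))
top green (np.int32(4), array([276. , 194.5]), array([275, 194,   3,   2], dtype=int32))
top green (np.int32(14), array([348.21428571, 197.21428571]), array([347, 195,   3,   6], dtype=int32))
scene orange (np.int32(35), array([248.34285714, 174.65714286]), array([246, 168,   5,  15], dtype=int32))
scene brass (np.int32(1240), array([215.44354839, 162.57822581]), array([177, 155,  92,  23], dtype=int32))
scene brass (np.int32(242), array([248.47520661, 192.84710744]), array([238, 180,  21,  28], dtype=int32))
scene brass (np.int32(8), array([239.25 , 206.875]), array([237, 206,   6,   3], dtype=int32))
scene brass (np.int32(100), array([236.36, 214.29]), array([230, 209,  15,  11], dtype=int32))
scene green (np.int32(4), array([202. , 192.5]), array([202, 191,   1,   4], dtype=int32))
scene green (np.int32(4), array([236.5, 206.5]), array([236, 205,   2,   4], dtype=int32))
scene green (np.int32(5), array([243.2, 207.8]), array([242, 206,   3,   4], dtype=int32))
```

View pics/t1.png

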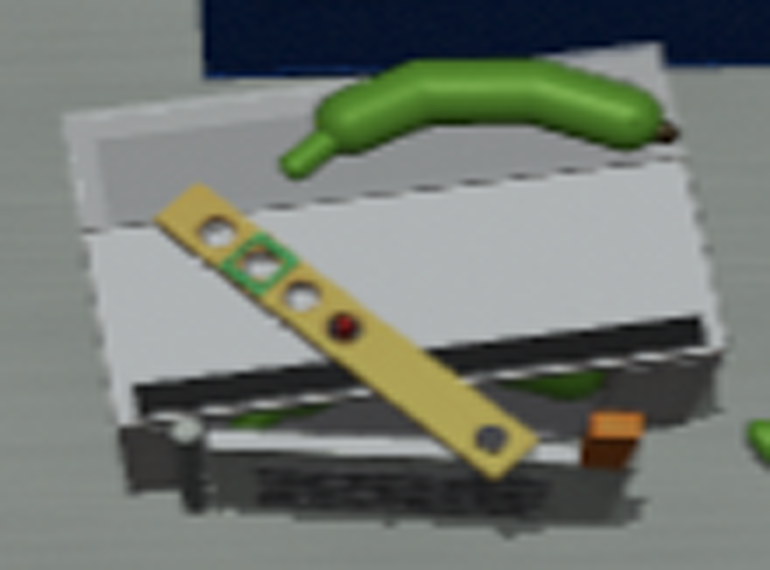

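View pics/s1.png

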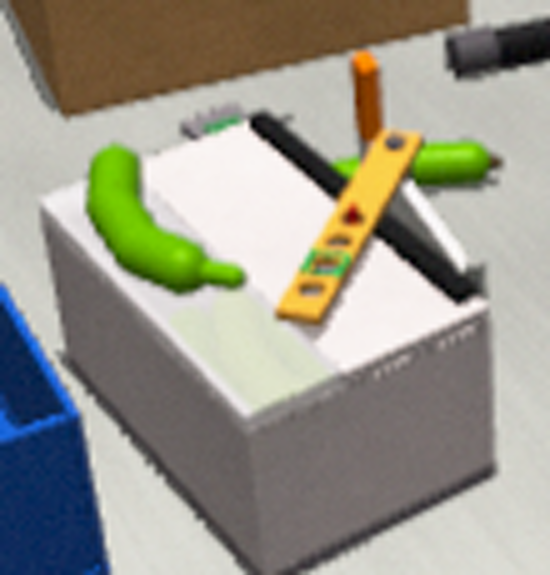

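```bash
cat >> h.py <<'E'
def tri(f,a,g,b):
    c1,d1=ray(f,a);c2,d2=ray(g,b);A=np.zeros((3,3));y=np.zeros(3)
    for c,d in((c1,d1[0]),(c2,d2[0])):
        d=d/np.linalg.norm(d);P=np.eye(3)-np.outer(d,d);A+=P;y+=P@c
    return np.linalg.solve(A,y)
E
python3 - <<'E'
from h import *
np.set_printoptions(precision=4,suppress=True)
f=frame('top'); g=frame('scene')
T=lambda x,y:(240+(x+.5)/7-.5,125+(y+.5)/6-.5)
S=lambda x,y:(175+(x+.5)/5-.5,155+(y+.5)/5-.5)
for n,a,b,z in[('freeL',(157,217),(322,322),.159),('freeR',(202,183),(276,313),.159),('pivR',(538,440),(423,136),.159),('pivL',(493,480),(382,130),.159),
 ('pivhole',(491,438),(395,142),.159),('h4',(217,232),(311,288),.159),('green',(261,264),(326,263),.159),('h2',(302,295),(340,239),.159),('pin',(345,325),(353,211),.167),
 ('tabc',(615,424),(366,58),.197),('hinge',(185,428),(474,268),.160),('BRL',(62,115),(250,418),.14),('BRR',(662,45),(42,202),.14),('FRL',(120,425),(487,302),.14),('FRR',(722,350),(250,114),.14)]:
    print(n,onplane(f,T(*a),z)[0][:2],onplane(g,S(*b),z)[0][:2],tri(f,T(*a),g,S(*b)))
E
```

```text
freeL [ 0.7163 -0.0106] [ 0.7182 -0.0032] [ 0.7169 -0.0098  0.1544]
freeR [ 0.734  -0.0306] [ 0.7379 -0.0248] [ 0.7358 -0.0305  0.1543]
pivR [ 0.5944 -0.1696] [ 0.5767 -0.15  ] [ 0.5839 -0.1623  0.1586]
pivL [ 0.5746 -0.1495] [ 0.5967 -0.1706] [ 0.5873 -0.1576  0.1589]
pivhole [ 0.5961 -0.1497] [ 0.5958 -0.1531] [ 0.5963 -0.15    0.1606]
h4 [ 0.7075 -0.0364] [ 0.71   -0.0364] [ 0.7088 -0.0369  0.1579]
green [ 0.6898 -0.0549] [ 0.6917 -0.0546] [ 0.6908 -0.0552  0.158 ]
h2 [ 0.6729 -0.072 ] [ 0.6738 -0.0728] [ 0.6734 -0.0723  0.159 ]
pin [ 0.654  -0.0896] [ 0.6584 -0.0852] [ 0.6558 -0.09    0.163 ]
tabc [ 0.5911 -0.1981] [ 0.591  -0.2014] [ 0.5915 -0.1984  0.1984]
hinge [ 0.6049 -0.0199] [ 0.6176 -0.003 ] [ 0.609  -0.0198  0.1459]
BRL [0.7808 0.0309] [0.7813 0.033 ] [0.781  0.0311 0.1386]
BRR [ 0.8124 -0.2388] [ 0.8134 -0.2345] [ 0.8129 -0.2389  0.1374]
FRL [0.613  0.0084] [0.615  0.0073] [0.614  0.0077 0.1396]
FRR [ 0.6445 -0.2543] [ 0.654  -0.2632] [ 0.6501 -0.2577  0.1396]
```

```bash
cat >> h.py <<'E'
from scipy.spatial.transform import Rotation as Ro
PSI=.122; PIN=np.array([.656,-.089]); HIN=np.array([.607,-.0193])
def fdir(th): a=-np.pi/2+PSI-th; return np.array([np.cos(a),np.sin(a)])
def pivot(th): return HIN+.13*fdir(th)
def stay(pv,yaw,tilt,s=.170,dz=0.):
    u=np.array([np.cos(yaw),np.sin(yaw),0]); z=np.array([0,0,1.])
    zt=-z*np.cos(tilt)+u*np.sin(tilt); xt=np.array([np.sin(yaw),-np.cos(yaw),0])
    R=np.c_[xt,np.cross(zt,xt),zt]
    p=np.r_[pv,.155]+s*(u*np.cos(tilt)+z*np.sin(tilt))-zt*dz
    return p,Ro.from_matrix(R).as_euler('xyz')
def tab(th,z=.172,r=.180):
    d=fdir(th); yaw=np.arctan2(d[1],d[0])+np.pi/2   # jaws along flap normal
    return np.r_[HIN+r*d,z],np.array([np.pi,0,yaw])
def st(): 
    s=robot.sense(); print('t%.2f'%s['t'],'tcp',s['tcp_pos'].round(4),s['tcp_rot'].round(3),'F',s['wrist_force'].round(1),'op %.3f'%s['opening'])
def yawbar(pv,h): return np.arctan2(h[1]-pv[1],h[0]-pv[0])
E
python3 - <<'E'
from h import *
np.set_printoptions(precision=3,suppress=True)
f=frame('top')
b,m=blobs(f,(35,100,60),(60,255,255),(275,130,340,156)); v,u=np.nonzero(m)
P=onplane(f,np.c_[u,v],.155)[:,:2]
for p,r in((stay(pivot(.211),.79,0)),):
    print(p, np.linalg.norm(P-p[:2],axis=1).min(), P[np.linalg.norm(P-p[:2],axis=1).argmin()])
    x=np.array([np.sin(.79),-np.cos(.79)]);y=np.array([np.cos(.79),np.sin(.79)])
    L=(P-p[:2])@np.c_[x,y]; print('banana in finger frame',L[np.abs(L[:,1])<.02][:, 0].min() if (np.abs(L[:,1])<.02).any() else None, L[L[:,0]<.06])
pv=pivot(.211); print(pv)
for n,(p,r) in dict(a=stay(pv,.79,0,dz=.15),b=stay(pv,.79,0),c=stay(pv,.79,.35),d=stay(pv,1.08,.35),e=stay(pv,1.08,0),f=tab(.211),g=tab(.81),h=stay(pivot(.81),.5,0),i=stay(pivot(.81),.227,.3)).items(): print(n,p,r,robot.inverse_kinematics(p,r))
E
```

```text
[ 0.715 -0.028  0.155] 0.04690473327509966 [ 0.738 -0.069]
banana in finger frame 0.04504341313598467 [[ 0.059 -0.004]
 [ 0.055 -0.004]
 [ 0.057 -0.006]
 [ 0.059 -0.009]
 [ 0.05  -0.004]
 [ 0.052 -0.006]
 [ 0.054 -0.009]
 [ 0.056 -0.011]
 [ 0.058 -0.013]
 [ 0.048 -0.006]
 [ 0.05  -0.009]
 [ 0.052 -0.011]
 [ 0.054 -0.013]
 [ 0.056 -0.015]
 [ 0.058 -0.018]
 [ 0.047 -0.011]
 [ 0.05  -0.013]
 [ 0.052 -0.015]
 [ 0.054 -0.018]
 [ 0.045 -0.013]
 [ 0.047 -0.015]]
[ 0.595 -0.149]
a [ 0.715 -0.028  0.305] [ 3.142  0.    -0.781] [ 0.335  0.562 -0.582  1.317  0.305  1.35  -1.022]
b [ 0.715 -0.028  0.155] [ 3.142  0.    -0.781] [ 0.302  0.663 -0.507  1.489  0.346  1.08  -1.06 ]
c [ 0.708 -0.035  0.213] [-2.792  0.    -0.781] [ 0.472  0.516 -0.526  1.636 -0.006  0.807 -0.742]
d [ 0.671 -0.008  0.213] [-2.792  0.    -0.491] [ 0.51   0.506 -0.591  1.67  -0.044  0.871 -0.462]
e [0.676 0.001 0.155] [ 3.142  0.    -0.491] [ 0.316  0.615 -0.568  1.594  0.367  1.041 -0.847]
f [ 0.591 -0.199  0.172] [ 3.142  0.    -0.089] [ 0.626  0.503 -0.51   1.714  0.283  0.999 -0.075]
g [ 0.493 -0.158  0.172] [ 3.142  0.    -0.688] [ 0.59   0.327 -0.438  1.961  0.176  0.891 -0.627]
h [ 0.674 -0.038  0.155] [ 3.142  0.    -1.071] [ 0.287  0.585 -0.431  1.602  0.275  1.015 -1.297]
i [ 0.683 -0.083  0.205] [-2.842  0.    -1.344] [ 0.396  0.435 -0.394  1.74   0.122  0.709 -1.366]
```

Run:
```python
from h import *
pv=pivot(.211)
robot.grip(.46,30); 
p,r=stay(pv,.79,0,dz=.12); 
robot.move_straight([.28,-.55,.33],vel=.3)
robot.goto(p,r); st()
p,r=stay(pv,.79,0,dz=.03); robot.move_straight(p,vel=.15); st()
p,r=stay(pv,.79,0,dz=0); c=robot.move_straight(p,vel=.05,contact_N=6); print(c); st()
f=frame('scene'); cv2.imwrite('pics/s2.png',cv2.resize(f['image'][120:270,165:325],None,fx=4,fy=4,interpolation=cv2.INTER_CUBIC)[:,:,::-1])
```

```text
t3.88 tcp [ 0.715  -0.03    0.2751] [ 3.141e+00 -1.000e-03 -7.830e-01] F [ 0.1  0.  -0.6] op 0.457
t4.62 tcp [ 0.7158 -0.028   0.186 ] [-3.14e+00 -1.00e-03 -7.81e-01] F [0.7 0.5 1.6] op 0.460
False
t5.38 tcp [ 0.7152 -0.0279  0.155 ] [-3.141 -0.    -0.781] F [-0.8  0.2  0.1] op 0.460
```

View pics/s2.png

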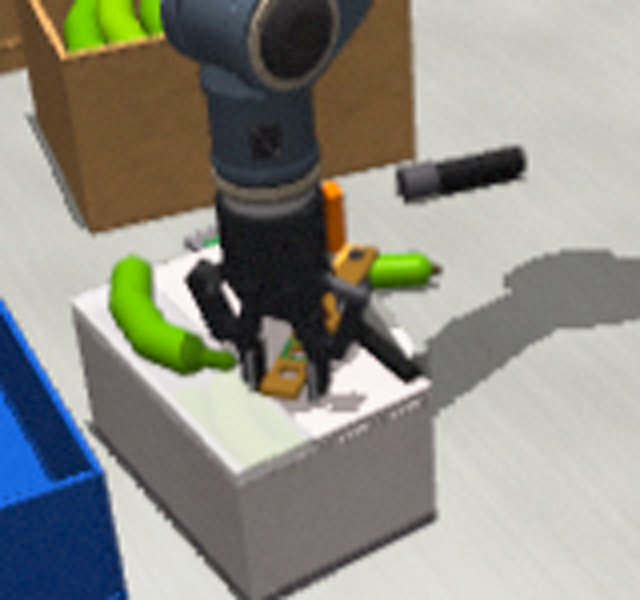

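The picture shows the fingers straddling the bar's free end (crop ~(285,375)), with the banana stem clear at (225,358). Next I close, lift, swing and lay the stay down.

Run:
```python
from h import *
pv=pivot(.211)
def go(y,t,v=.1,**k):
    p,r=stay(pv,y,t); return robot.move_straight(p,vel=v,attitude=r,**k)
robot.grip(.2,30); st()
for t in(.12,.24,.36): go(.79,t)
st()
for y in(.94,1.08): go(y,.36)
st()
f=frame('top'); cv2.imwrite('pics/t3.png',cv2.resize(f['image'][125:220,240:350],None,fx=6,fy=6,interpolation=cv2.INTER_CUBIC)[:,:,::-1])
for t in(.24,.12,.03): go(1.08,t)
print(go(1.08,0,.04,contact_N=10)); st()
```

```text
t5.67 tcp [ 0.7155 -0.028   0.1554] [-3.141e+00 -1.000e-03 -7.810e-01] F [ 0.9 -0.8 -0.4] op 0.317
t6.72 tcp [ 0.7068 -0.0355  0.2139] [-2.785e+00  1.000e-03 -7.800e-01] F [-0.4 -1.1 -1.1] op 0.315
t7.49 tcp [ 0.671  -0.0092  0.2146] [-2.782 -0.    -0.494] F [-1.4 -2.5 -1.2] op 0.318
False
t8.82 tcp [0.6758 0.0009 0.1554] [-3.141 -0.    -0.491] F [ 1.1 -3.2  0.7] op 0.315
```

View pics/t3.png

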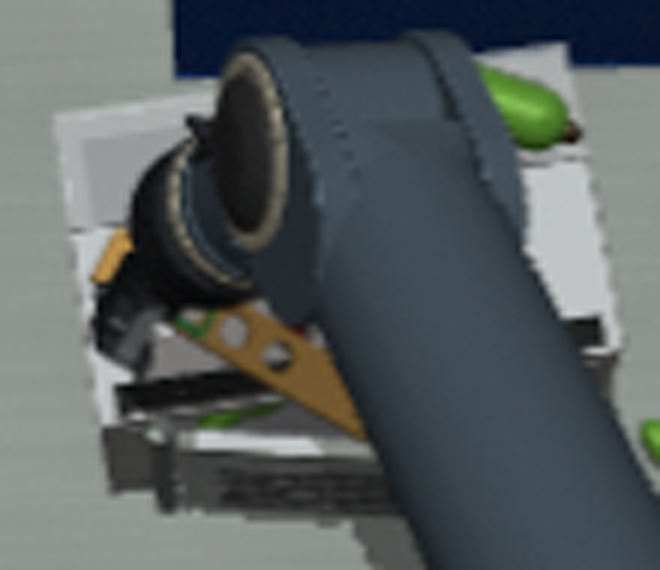

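The bar (crop ~(270,360)) is swung off the pin (red at (298,325)), to its left. Next I release, go to the tab and swing the flap.

Run:
```python
from h import *
pv=pivot(.211)
robot.grip(.47,30); st()
p,r=stay(pv,1.08,0,dz=.12); robot.move_straight(p,vel=.2)
p,r=tab(.211,.27); robot.goto(p,r); st()
f=frame('scene'); cv2.imwrite('pics/s4.png',cv2.resize(f['image'][120:270,165:325],None,fx=4,fy=4,interpolation=cv2.INTER_CUBIC)[:,:,::-1])
p,r=tab(.211); print(robot.move_straight(p,vel=.12,contact_N=8)); st()
robot.grip(.05,40); st()
```

```text
t9.10 tcp [0.6755 0.0021 0.1553] [-3.14e+00  1.00e-03 -4.91e-01] F [ 0.4  0.4 -0.4] op 0.466
t10.72 tcp [ 0.5912 -0.1971  0.2693] [-3.14e+00  1.00e-03 -8.80e-02] F [ 0.2  0.1 -0.1] op 0.465
False
t11.74 tcp [ 0.5917 -0.1984  0.1729] [ 3.141e+00 -2.000e-03 -8.900e-02] F [-0.9  0.3 -0.2] op 0.470
t12.08 tcp [ 0.5918 -0.1987  0.1731] [ 3.141e+00 -2.000e-03 -9.000e-02] F [ 0.4 -1.1  2.8] op 0.155
```

View pics/s4.png

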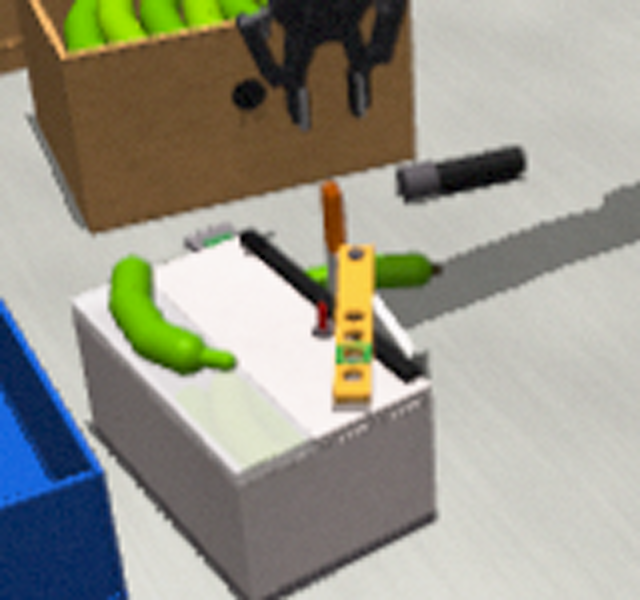

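The stay lies flat beside the pin: red pin at (322,318), bar at x 335–375. The tab is gripped (13 mm opening). Now I swing the flap.

Run:
```python
from h import *
for th in np.linspace(.211,.81,7)[1:]:
    p,r=tab(th); robot.move_straight(p,vel=.1,attitude=r)
st(); robot.grip(.45); st()
p,r=tab(.81,.27); robot.move_straight(p,vel=.2)
robot.move_straight([.45,-.35,.30],vel=.35); st()
for n,b in(('top',(240,125,350,230)),('scene',(175,155,285,270))):
    f=frame(n); u0,v0,u1,v1=b
    np.save('f_'+n+'.npy',f,allow_pickle=True)
    cv2.imwrite('pics/%s5.png'%n,cv2.resize(f['image'][v0:v1,u0:u1],None,fx=5,fy=5,interpolation=cv2.INTER_CUBIC)[:,:,::-1])
a=cv2.imread('pics/top5.png');b=cv2.imread('pics/scene5.png')
c=np.zeros((575,550,3),np.uint8);c[:525]=a
cv2.imwrite('pics/both5.png',cv2.resize(np.hstack([c,b]),(800,418)))
```

```text
t14.08 tcp [ 0.4937 -0.1582  0.173 ] [-3.141e+00 -2.000e-03 -6.870e-01] F [0.9 1.  7.2] op 0.156
t14.44 tcp [ 0.4924 -0.1584  0.1715] [ 3.141e+00  1.000e-03 -6.880e-01] F [0.1 0.5 0.5] op 0.454
t15.80 tcp [ 0.4494 -0.3495  0.2983] [-3.141e+00  3.000e-03 -6.880e-01] F [0.4 0.4 0.2] op 0.445
```

View pics/both5.png

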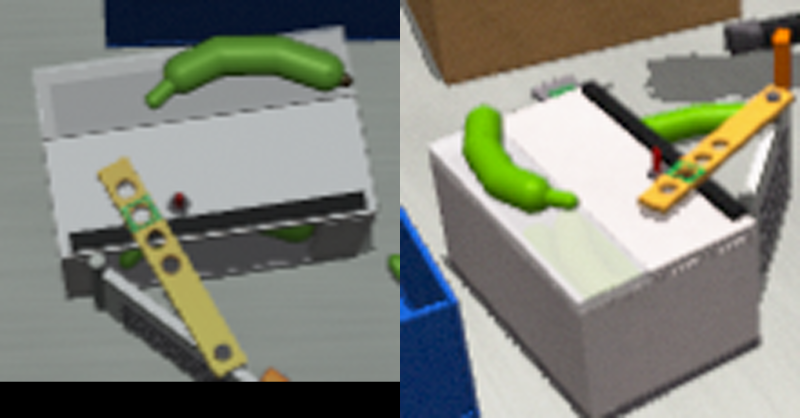

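The flap is wide open and the bar lies flat left of the pin: pivot at (223,352), green hole (143,215), end hole (125,187), pin (180,200) in the left half. I measure these.

Run:
```python
from h import *
np.set_printoptions(precision=4,suppress=True)
f=np.load('f_top.npy',allow_pickle=True).item(); g=np.load('f_scene.npy',allow_pickle=True).item()
k=5*800/1100
T=lambda x,y:(240+(x+.5)/k-.5,125+(y+.5)/k-.5)
S=lambda x,y:(175+(x-400+.5)/k-.5,155+(y+.5)/k-.5)
for n,a,b,z in[('piv',(223,352),(774,98),.159),('h4',(125,187),(666,188),.159),('green',(142,214),(686,172),.159),('h1',(171,264),(721,142),.159),('pin',(180,199),(657,150),.167)]:
    print(n,onplane(f,T(*a),z)[0][:2],onplane(g,S(*b),z)[0][:2],tri(f,T(*a),g,S(*b)))
print(pivot(.81), robot.sense()['t'])
```

```text
piv [ 0.5243 -0.1205] [ 0.5242 -0.1201] [ 0.5242 -0.1204  0.1589]
h4 [ 0.6664 -0.0456] [ 0.6689 -0.0462] [ 0.6677 -0.0462  0.1581]
green [ 0.6426 -0.0589] [ 0.6444 -0.0581] [ 0.6434 -0.0591  0.1578]
h1 [ 0.5992 -0.0812] [ 0.5982 -0.0825] [ 0.5989 -0.0811  0.1601]
pin [ 0.6521 -0.0903] [ 0.6559 -0.0895] [ 0.6539 -0.0911  0.1649]
[ 0.5245 -0.1197] 15.9
```

Run:
```python
from h import *
pv=np.array([.5243,-.1202])
def go(y,t,v=.1,**k):
    p,r=stay(pv,y,t); return robot.move_straight(p,vel=v,attitude=r,**k)
robot.grip(.47,30)
p,r=stay(pv,.48,0,dz=.13); robot.goto(p,r); st()
p,r=stay(pv,.48,0,dz=.03); robot.move_straight(p,vel=.15)
p,r=stay(pv,.48,0); print(robot.move_straight(p,vel=.05,contact_N=6)); st()
robot.grip(.2,30); st()
for t in(.14,.27): go(.48,t)
for y in(.35,.228): go(y,.27)
st()
go(.228,.16,.06); robot.sleep(.2); st()
f=frame('scene'); a=cv2.resize(f['image'][155:255,190:290],None,fx=4,fy=4,interpolation=cv2.INTER_CUBIC)
f=frame('top'); b=cv2.resize(f['image'][125:225,245:345],None,fx=4,fy=4,interpolation=cv2.INTER_CUBIC)
cv2.imwrite('pics/both6.png',np.hstack([b,a])[:,:,::-1])
```

```text
t17.54 tcp [ 0.6749 -0.0436  0.2849] [ 3.141e+00 -1.000e-03 -1.093e+00] F [-0.4 -0.  -0.5] op 0.473
False
t19.11 tcp [ 0.6753 -0.0416  0.155 ] [-3.141  0.    -1.091] F [0.6 0.3 0.2] op 0.465
t19.36 tcp [ 0.6754 -0.0416  0.1554] [-3.141 -0.    -1.091] F [-0.2 -0.   0.2] op 0.315
t20.84 tcp [ 0.6834 -0.0819  0.1998] [-2.873e+00  1.000e-03 -1.339e+00] F [-0.   0.9 -0.1] op 0.316
t21.50 tcp [ 0.6874 -0.0821  0.1824] [-2.981  0.    -1.343] F [-0.5  1.9 -1.4] op 0.320
```

View pics/both6.png

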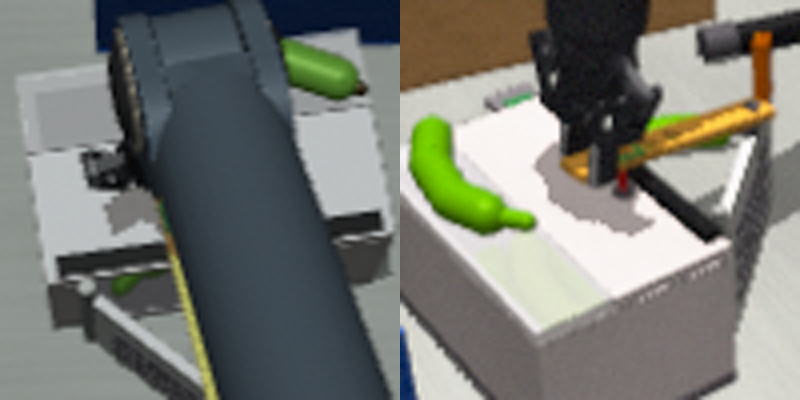

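The bar is held over the pin: pin at (622,180), right under the green frame at ~(630,155). I lower it with contact sensing.

Run:
```python
from h import *
pv=np.array([.5243,-.1202])
for t in(.12,.09,.06,.03,0):
    p,r=stay(pv,.228,t); c=robot.move_straight(p,vel=.04,attitude=r,contact_N=8); st()
    if c: print('contact',t); break
f=frame('scene'); a=cv2.resize(f['image'][155:255,190:290],None,fx=6,fy=6,interpolation=cv2.INTER_CUBIC)
cv2.imwrite('pics/s7.png',a[:,:,::-1])
```

```text
t21.92 tcp [ 0.6888 -0.082   0.1752] [-3.021  0.    -1.343] F [-0.6  0.6 -0.9] op 0.321
t22.19 tcp [ 0.6894 -0.0819  0.1703] [-3.051 -0.    -1.343] F [0.1 2.1 0.2] op 0.315
t22.47 tcp [ 0.6898 -0.0819  0.1652] [-3.081 -0.    -1.343] F [ 0.1  1.6 -0.8] op 0.318
t22.74 tcp [ 0.69   -0.0818  0.1601] [-3.111 -0.    -1.343] F [ 0.7  0.9 -1.5] op 0.316
t23.02 tcp [ 0.6901 -0.0818  0.1552] [-3.141 -0.    -1.343] F [0.3 0.8 0.8] op 0.314
```

View pics/s7.png

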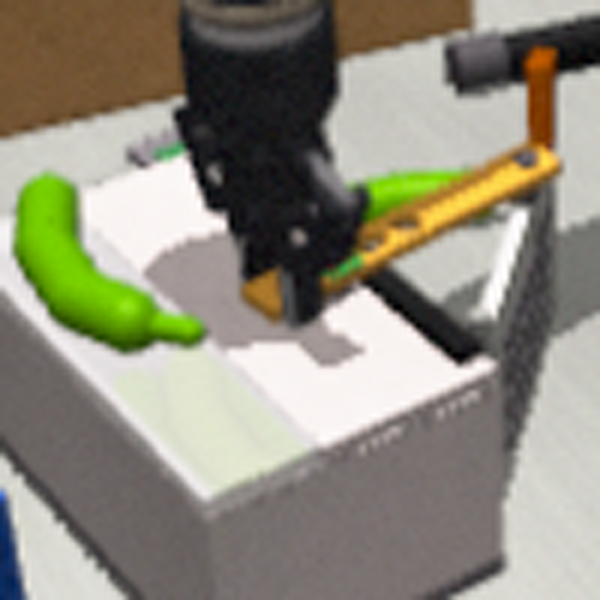

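The bar went down level with no resistance and the pin is hidden by the fingers. I release, withdraw and check from both cameras.

Run:
```python
from h import *
pv=np.array([.5243,-.1202])
robot.grip(.46,30)
p,r=stay(pv,.228,0,dz=.14); robot.move_straight(p,vel=.15)
robot.goto([.40,-.45,.32],[np.pi,0,-1.0]); robot.sleep(.3); st()
f=frame('scene'); a=cv2.resize(f['image'][155:255,190:290],None,fx=4,fy=4,interpolation=cv2.INTER_CUBIC)
f=frame('top'); b=cv2.resize(f['image'][125:225,245:345],None,fx=4,fy=4,interpolation=cv2.INTER_CUBIC)
cv2.imwrite('pics/both8.png',np.hstack([b,a])[:,:,::-1])
```

```text
t26.44 tcp [ 0.4005 -0.4496  0.3199] [-3.141  0.    -0.999] F [0.8 0.5 0.6] op 0.461
```

View pics/both8.png

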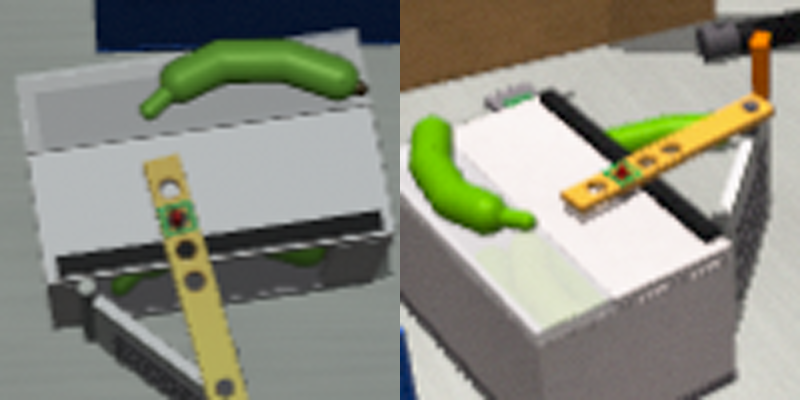

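Both views show the red pin standing in the green-framed hole, at (178,217) and (622,173). I check that the bar is level by triangulating the end hole, then hand in.

Run:
```python
from h import *
f=frame('top');g=frame('scene')
T=lambda x,y:(245+(x+.5)/4-.5,125+(y+.5)/4-.5)
S=lambda x,y:(190+(x-400+.5)/4-.5,155+(y+.5)/4-.5)
print('h4',tri(f,T(169,187),g,S(597,188)),'piv',tri(f,T(225,387),g,S(751,106)),'pin',tri(f,T(178,216),g,S(622,172)))
robot.close_job(); st()
```

```text
h4 [ 0.68081379 -0.08489828  0.15699504] piv [ 0.52431657 -0.12021363  0.16071858] pin [ 0.65658623 -0.0906275   0.15994893]
the job is handed in; nothing more can be done
the job is handed in; nothing more can be done
```

The vent flap is now held wide, with the green-framed hole down over the red pin. The job was handed in at about 27 s of the 61 s limit.

I lifted the stay off the pin, laid it flat to the pin's left and let go. I then swung the flap from about 0.21 to 0.81 rad by its orange tab. After that I took the stay up again, lowered it onto the pin and backed the arm clear.

- **Fit:** both camera views show the pin standing inside the green frame. The bar went down to level without any contact being sensed.
- **Level:** by triangulation the bar's top is at 157 mm at the end hole and 161 mm at the pivot. It should be 159 mm, and the difference is about what this measurement can resolve.
- **Pin height:** the pin tip triangulated at 160 mm instead of 168 mm. I put this down to picking its position from a few pixels, as earlier readings of 163 and 165 mm were also low.
- **Other things:** I touched none of the loose things. The closest was the banana on the box top, which looked unmoved in the last pictures. I did not measure the others again.

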